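# Lower the ratcheted detector arm

### The arm

A 6-joint arm with a two-finger parallel gripper is mounted at the origin on the work surface. World frame = base frame: x ahead of the robot, y to its left, z up, the work surface at z = 0. Lengths are in m, angles in rad, forces in N, time in s.
With the tool pointing down it reaches from about 0.275 to 0.85 m from the base axis. Payload 19 kg.
Tool frame: the origin (TCP) lies midway between the tips of the shut fingers; the grasp point (between the pads) lies robot.grip_point_offset behind it (robot.grip_point_offset is the distance from the TCP to the grasp point, in m); z points along the fingers, y is the line along which they close (so a half turn about z gives the same grasp; the last joint's range is limited). The gripper opens to 85 mm and grips with 20 to 120 N. Pads are 22 mm wide; open, the fingers measure 114 mm over their backs; the gripper's body (76 mm by 85 mm) begins 54 mm behind the grasp point. The pads swing forward as they close: fully open they stand 13 mm farther back than shut.
Start: joints at [0.976, 0.15, 1.437, -0, 1.554, -0.134], TCP at [0.256, 0.515, 0.231] pointing down, gripper open.
Joint ranges: [-2.8, 2.8], [-0.68, 2.1], [0.12, 2.68], [-1.39, 4.53], [0.16, 2.79], [-2.81, 2.81]. Speed limits (rad/s): [1.89, 1.89, 2.22, 3.01, 3.01, 3.01].

### API

Orientations are given as a rotation vector (axis times angle).
In Python, from cell import robot gives the robot as it stands.
- The arm moves only by the tool servo_tool, never from a script. Its argument "motion" is a list of rows, each an object with "jaw": the closure, from -1 (fully open) to 1 (shut), so that 0 is half open; "offset": the shift along the tool's x, y, z in cm, a list of three; "twist": the turn, a rotation vector about the tool's x, y, z in degrees, a list of three. In form: [{"jaw": jaw, "offset": [tx, ty, tz], "twist": [wx, wy, wz]}, ...]. A call has 1 to 12 rows; each row shifts and turns the commanded pose from where the row before left it, along the tool's axes as they then stand; what a row does not reach is not made up. A row lasts 1/8 s, in which the tool goes at most 62.5 mm and 10.7 degrees, less where a joint would pass 70% of its speed; a pose out of reach is approached as far as the arm can. A call with a gripper value outside its range is refused whole. The fingers move at their own pace and stop on an object; "squeeze" is the grip in N (left out, the last holds). Time passes only in rows, so rows that do not move let the fingers close. It gives the time, the measured TCP pose, the force, the opening and the grip force at its end, in the units of the state.
- robot.get_obs(): the state, without advancing time (a new reading comes with each control period).
- robot.camera(name): name is "side" or "top" or "wrist"; returns (picture, depth): 384x512x3 uint8, red, green, blue; 384x512 float32, m along the optical axis (not along the pixel's ray), 0 where there is no reading.
- robot.calibration(name): a dict with "intrinsics" (3x3 intrinsics, pixels), "dist" ([k1, k2, p1, p2, k3] as OpenCV has them; the pictures are not rectified), "rvec" (rotation vector, rad) and "tvec" (3), from world to camera coordinates, as OpenCV has them; the wrist camera has in their place "mount" (4x4, takes a point from camera to tool coordinates, whose origin is the TCP and whose axes are the flange's). Camera axes: x right, y down, z forward; pixel columns grow to the right and rows downward; lengths in m; the calibration is good to about 2 mm. A picture is of the moment at which its call begins: read the wrist's pose just before it. calibration takes no time and is no camera call.
- robot.sign_off(): hands the job in; it is judged then, once.
Trained networks look in the newest picture that a camera, given by its name, has taken for a name from the list of things; names that differ only in an ending like _2 or _b are one class to them, and where a whole thing is asked for, a point or a joint stands for the part that bears it (a point fixed in the world has none). Each returns a list of dicts, best first, with "conf" (0 to 1); they miss things now and then, are a little off and sometimes report something else, mostly with a low value. They report only what shows in the picture. A call takes as long as a camera call.
- robot.recognise(camera, target): "centre" ([x, y, z] in m, in world coordinates, good to about 4 mm: the middle of the surface that is visible of it).
- robot.silhouettes(camera, target): "region" (384x512 bool, what is visible of it).
The state is a dict: "time": time; "joints": joint angles; "qvel": joint speeds; "joint_torque": joint torques, N m; "tcp_pos": TCP position; "orientation": TCP orientation; "ft_force": force on the tool from outside, world axes, zero at the start; "moment": the same for the moment, N m; "opening": finger opening in m; "finger_force": force on a finger pad.
Only numpy, scipy, OpenCV 4.12 (cv2) and the standard library are available. Lean on these libraries where they do the work, as an engineer would, in place of code of your own. Each camera call takes 0.05 s, during which the arm holds its last target. There are 200 camera calls.

### The job

Bring the photometer's detector arm down to its straight-through position: press the pad on the pawl's tail so that the pawl snaps clear of the teeth and stays out, push the arm's cross handle smoothly down until the arm lies on its rest stop, then press the pad over the pawl's nose so that it snaps back into the teeth, ready to catch the arm when it is next raised. Just press and push with the fingertips: do not lift the arm, and leave the things standing around where they are.

Things in the scene. Friction and masses are not known exactly. Their poses are not given: they have to be found in the camera images.
- stand: The photometer: black base plate 220 (its x) by 460 mm (its y), fixed, with cheek plate, axle, arm, pawl and lamp tube. Origin at table height below the axle's middle, z up. Axle along x; the arm lies along +y when down, the pawl's tail points to -y; all that is pressed lies at x = 0. Cheek plate at x = -16 to -26 mm, 175 mm high; lamp tube at x = 45 mm, y = -170 to -50 mm, top 146 mm high.
- axle (a point): Middle of the arm's axle, 115 mm above the table; axes as the stand's. The steel ratchet wheel on it (108 mm in diameter, five teeth 6 mm high on top) turns with the arm.
- swing_arm (a joint): Angle of the detector arm above level, rad: 0 = level on the rubber-topped rest stop, 0.49 to 0.9 at the start, at most 1.1. It turns about the axle. Hub friction holds it wherever it is left; once the pawl is free, about 1 to 5 N downward at the handle moves it. With the pawl in, the teeth (every 0.27 rad) let it go up but not down by more than one tooth.
- cross_handle (a point): Centre of the cross handle at the arm's outer end: a black rubber-covered round bar, 18 mm in diameter, 110 mm long, parallel to the axle, 262 mm from the axle, joined to the end of the 25 mm square aluminium rail by a 12 mm neck. Its y axis points outward along the arm.
- pawl (a joint): Angle of the pawl, rad: 0 = nose fully in the teeth, 0.46 = fully out, against its stop. It is a dark steel rocker on a pin 56 mm to the stand's -y of the axle and 50 mm above it. A spring plunger on a lobe of its hub drives it home to one end or the other, changing over at 0.23, so it stays out after it is pressed and released. The nose clears the teeth at about 0.1.
- release_pad (a point): Centre of the top of the ribbed thumb pad on the pawl's tail, 26 mm (stand's x) by 22 mm, 46 mm to the -y of the pawl pin. With the pawl in, it is about 183 mm above the table; pressing it down by about 22 mm (about 2 N at first; up to 8 N if the arm bears hard on a tooth) throws the pawl fully out. Pressed beyond that it meets a hard stop.
- lock_pad (a point): Centre of the top of the ribbed thumb pad over the pawl's nose, 26 mm by 22 mm, 58 mm to the +y of the pawl pin. With the pawl out it is about 216 mm above the table; pressing it down by about 23 mm (about 2 N at first) sends the nose back into the teeth.

How it is judged:
By the outcome, as a careful person would: the job done as asked, in the order asked, and still so for the second after the job is handed in, with the robot touching nothing.
It also fails if it takes over 61 s, if anything falls off the work surface, if the arm or the gripper's body presses on something with over 40 N, if the wrist force passes 120 N, or if a joint passes its speed limit or range.

## Working session

There is one attempt and no reset: what is moved stays moved. The work goes in short steps, Python scripts to look and compute and a tool call to move; the robot and the scene stay as the last step left them, time stands still between calls to the robot, and variables do not carry over. Pictures are saved under pics/ and viewed, at most 10 in all, crops included, and the job is handed in when it is done.

Besides the shell and the picture viewer there is one more tool, called after "Emit:" by a JSON object that holds its "op" and its "data", one argument or row to a line. servo_tool: Moves the arm, as the interface text tells. Its arguments: {"type":"object","properties":{"motion":{"type":"array","items":{"type":"object","properties":{"jaw":{"type":"number"},"offset":{"type":"array","items":{"type":"number"}},"twist":{"type":"array","items":{"type":"number"}}}}},"squeeze":{"type":"number"}},"required":["motion"]}

```bash
mkdir -p pics; ls; python3 - <<'E'
from cell import robot
import cv2,numpy as np
o=robot.get_obs(); print({k:np.round(v,3) for k,v in o.items()}, robot.grip_point_offset)
ims=[]
for c in ("side","top"):
    p,d=robot.camera(c); ims.append(p[:,:,::-1]); np.savez(f"pics/{c}.npz",p=p,d=d)
    for t in ("stand","axle","swing_arm","cross_handle","release_pad","lock_pad","pawl"):
        r=robot.recognise(c,t); print(c,t,[(np.round(q["centre"],4).tolist(),round(q["conf"],2)) for q in r[:2]])
cv2.imwrite("pics/a.png",cv2.resize(np.vstack(ims),(800,600)) if 0 else np.vstack(ims)[::1,::1][:768])
cv2.imwrite("pics/side.png",ims[0]);cv2.imwrite("pics/top.png",ims[1])
E
```

```text
pics
{'time': np.float64(0.0), 'joints': array([ 0.976,  0.151,  1.438,  0.   ,  1.554, -0.134]), 'qvel': array([-0.   ,  0.   ,  0.   , -0.   ,  0.001, -0.   ]), 'joint_torque': array([-5.0000e-03, -7.1306e+01, -5.7084e+01, -1.0000e-03,  9.0000e-03,
       -0.0000e+00]), 'tcp_pos': array([0.256, 0.515, 0.231]), 'orientation': array([-7.170e-01, -3.058e+00,  2.000e-03]), 'ft_force': array([-0.342,  0.009, -0.247]), 'moment': array([-0.012,  0.016,  0.015]), 'finger_force': np.float64(0.0), 'opening': np.float64(0.085)} 0.0187
side stand [([0.5199, 0.061, 0.0083], 0.73)]
side axle [([0.5195, 0.0598, 0.0105], 0.69), ([0.5666, -0.0888, 0.1877], 0.51)]
side swing_arm [([0.528, 0.0729, 0.241], 0.94)]
side cross_handle [([0.5269, 0.0702, 0.2433], 0.83)]
side release_pad [([0.5715, -0.0887, 0.1849], 0.74)]
side lock_pad [([0.5647, -0.0911, 0.1823], 0.63)]
side pawl [([0.568, -0.0865, 0.1877], 0.72)]
top stand [([0.5358, 0.0135, 0.0075], 0.55)]
top axle [([0.5379, 0.0158, 0.0151], 0.83)]
top swing_arm [([0.539, 0.0788, 0.2506], 0.23)]
top cross_handle [([0.5408, 0.0776, 0.2505], 0.77)]
top release_pad [([0.5739, -0.0902, 0.1832], 0.88)]
top lock_pad [([0.572, -0.0895, 0.1828], 0.67)]
top pawl [([0.5702, -0.0914, 0.1813], 0.78)]
```

View pics/side.png

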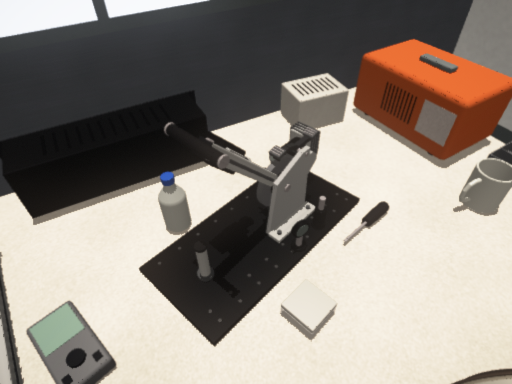

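View pics/top.png

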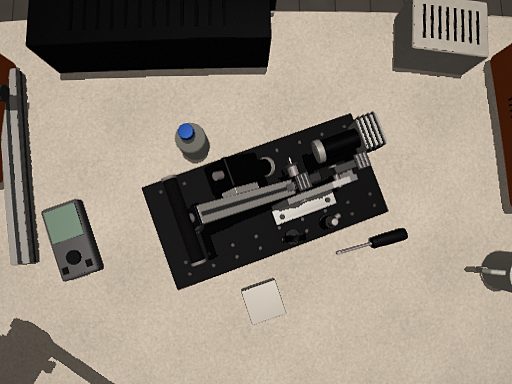

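```bash
cat > h.py <<'E'
import numpy as np,cv2
from cell import robot
def ray(c,uv):
    k=robot.calibration(c); R=cv2.Rodrigues(np.array(k["rvec"]))[0]; t=np.array(k["tvec"]).ravel()
    n=cv2.undistortPoints(np.array(uv,float).reshape(-1,1,2),np.array(k["intrinsics"]),np.array(k["dist"])).reshape(-1,2)
    return R,t,np.c_[n,np.ones(len(n))]
def atz(c,uv,z):
    R,t,n=ray(c,uv); o=-R.T@t; d=n@R; return o+d*((z-o[2])/d[:,2])[:,None]
def cloud(c,d):
    v,u=np.mgrid[0:384,0:512]; R,t,n=ray(c,np.c_[u.ravel(),v.ravel()]); P=(n*d.reshape(-1,1)-t)@R; return P.reshape(384,512,3)
def proj(c,P):
    k=robot.calibration(c); return cv2.projectPoints(np.array(P,float),np.array(k["rvec"]),np.array(k["tvec"]),np.array(k["intrinsics"]),np.array(k["dist"]))[0].reshape(-1,2)
E
python3 - <<'E'
from h import *
f=np.load("pics/top.npz"); C=cloud("top",f["d"])
for n,(u,v) in dict(plate=(170,265),rel=(362,160),lamp=(335,148),fins=(370,130),lock=(300,182),h1=(168,190),h2=(200,255),hm=(185,222),rail0=(205,213),rail1=(285,190),cheek=(345,178),p2=(375,205)).items(): print(n,(u,v),C[v,u].round(4))
zp=0.008
c=atz("top",[(143,188),(352,113),(388,211),(178,289)],C[265,170][2])
print(c.round(4)); m=c.mean(0); y=(c[0]-c[1])+(c[3]-c[2]); y/=np.linalg.norm(y); print(m,y, np.linalg.norm(c[0]-c[1]),np.linalg.norm(c[1]-c[2]))
x=np.cross(y,[0,0,1])
im=cv2.resize(f["p"][100:300,130:400,::-1],None,fx=2.9,fy=2.9,interpolation=cv2.INTER_CUBIC)
cv2.imwrite("pics/topc.png",im)
s=np.load("pics/side.npz")["p"][100:260,150:370,::-1]
cv2.imwrite("pics/sidec.png",cv2.resize(s,None,fx=3.6,fy=3.6,interpolation=cv2.INTER_CUBIC))
E
```

```text
plate (170, 265) [0.4131 0.2072 0.0119]
rel (362, 160) [ 0.5893 -0.137   0.1846]
lamp (335, 148) [ 0.6196 -0.1063  0.1319]
fins (370, 130) [ 0.6478 -0.1662  0.1451]
lock (300, 182) [ 0.5554 -0.034   0.191 ]
h1 (168, 190) [0.5373 0.1475 0.3134]
h2 (200, 255) [0.4562 0.1097 0.3117]
hm (185, 222) [0.4972 0.1269 0.3143]
rail0 (205, 213) [0.5082 0.1043 0.2947]
rail1 (285, 190) [ 0.5454 -0.0125  0.1666]
cheek (345, 178) [ 0.5617 -0.1099  0.1763]
p2 (375, 205) [ 0.522  -0.2129  0.0147]
[[ 0.5693  0.2596  0.0119]
 [ 0.7161 -0.1748  0.0119]
 [ 0.509  -0.2409  0.0119]
 [ 0.3649  0.1923  0.0119]]
[0.53981463 0.00904012 0.01187274] [-0.31789129  0.94812717  0.        ] 0.4584513957408125 0.2174737085625065
```

View pics/topc.png

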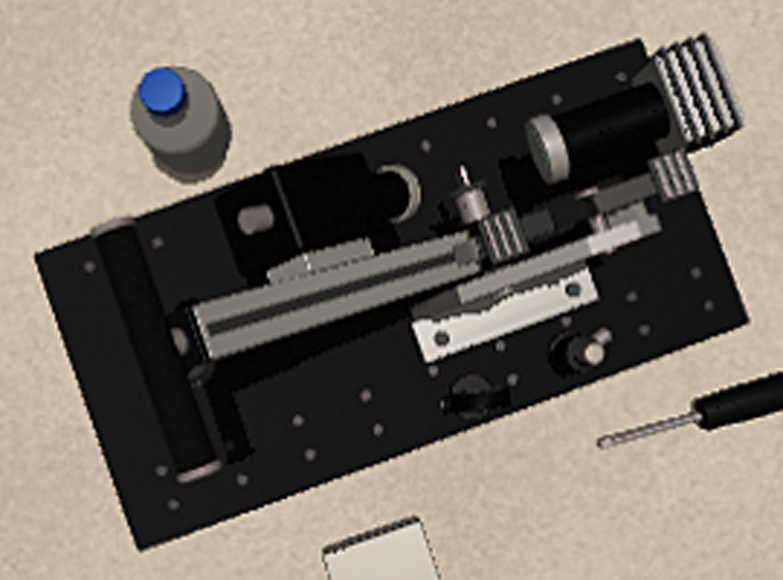

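View pics/sidec.png

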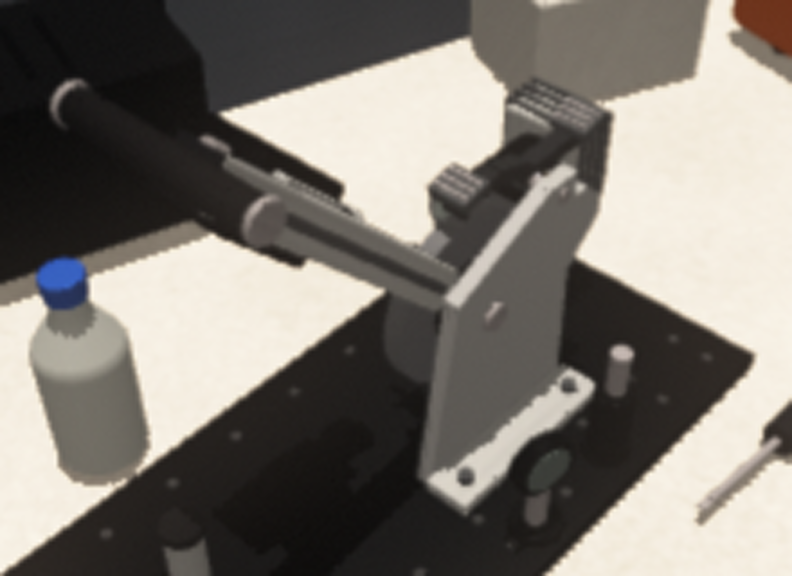

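The crops show the release pad at top-image pixel (363,160), the lock pad at (303,181) and the handle bar from (168,178) to (198,262). I'll refine these points and plan the moves.

```bash
cat >> h.py <<'E'
def go(P,yaw=None):
    "tool-frame offset (cm) and twist z (deg) from measured pose to P"
    o=robot.get_obs(); R=cv2.Rodrigues(np.array(o["orientation"]))[0]
    print("t",round(float(o["time"]),2),"tcp",np.round(o["tcp_pos"],4),"ft",np.round(o["ft_force"],1),"yaw",np.degrees(np.arctan2(R[1,1],R[0,1])).round(1),"z",R[:,2].round(3))
    return (R.T@(np.array(P)-o["tcp_pos"])*100).round(2)
E
python3 - <<'E'
from h import *
f=np.load("pics/top.npz"); C=cloud("top",f["d"]); y=np.array([-0.318,0.948,0]);x=np.array([.948,.318,0])
for n,(u,v),lo in (("rel",(362,160),.175),("lock",(303,181),.18)):
    B=C[v-14:v+15,u-14:v*0+u+15].reshape(-1,3); B=B[(B[:,2]>lo)&(B[:,2]<.22)]
    q=np.median(B,0); print(n,len(B),q.round(4),((B-q)@x).min(),((B-q)@x).max(),((B-q)@y).min(),((B-q)@y).max(),np.percentile(B,[5,95],0).round(4).tolist())
ax=np.array([.5566,-.0395,0]); D=(C-ax); S=np.stack([D@x,D@y,C[...,2]],-1)
m=(S[...,0]>-.03)&(S[...,0]<-.013)&(S[...,1]<.1)&(S[...,1]>-.2)&(S[...,2]>.1)
for yy in np.arange(-.12,.1,.02):
    k=m&(abs(S[...,1]-yy)<.01); 
    if k.any(): print("cheek",yy.round(2),S[k][:,2].max().round(3))
m=(C[...,2]>.29)&(abs(S[...,0])<.07)&(S[...,1]>.1); B=S[m]; print("handle",B.min(0),B.max(0),B[B[:,2]>.310].mean(0))
for uv in ((186,132),(190,145)): print("bottle",S[uv[1],uv[0]])
print(go([.5893,-.1375,.22]))
E
```

```text
rel 284 [ 0.5874 -0.1336  0.1833] -0.012053742704846864 0.014244034752120577 -0.014386640235059242 0.020255509854565958 [[0.5778, -0.1462, 0.1771], [0.6007, -0.1178, 0.1863]]
lock 299 [ 0.5581 -0.0413  0.1935] -0.01406274673401981 0.011821801979336691 -0.023624312608466116 0.013912863407325829 [[0.5453, -0.0602, 0.1869], [0.5678, -0.0291, 0.1968]]
cheek -0.1 0.151
cheek -0.08 0.162
cheek -0.06 0.178
cheek -0.04 0.178
cheek -0.02 0.17
cheek 0.0 0.194
cheek 0.02 0.151
cheek 0.04 0.167
cheek 0.06 0.195
cheek 0.08 0.205
handle [-0.05715662  0.10533101  0.2900013 ] [0.05782078 0.18889723 0.78713666] [-0.01275482  0.14805809  0.51210492]
bottle [0.15021564 0.15048008 0.14063046]
bottle [0.1359371  0.1542397  0.10189742]
t 0.8 tcp [0.2557 0.515  0.2313] ft [-0.3 -1.  -0. ] yaw 63.6 z [-0. -0. -1.]
[-58.9  -43.6    1.13]
```

Emit:
{"op": "servo_tool", "data": {
  "motion": [
    {"jaw": 1,"offset": [0,0,-3],"twist": [0,0,-9]},
    {"jaw": 1,"offset": [0,0,-3],"twist": [0,0,-9]},
    {"jaw": 1,"offset": [0,0,-3],"twist": [0,0,-9]},
    {"jaw": 1,"offset": [0,0,-3],"twist": [0,0,-9]},
    {"jaw": 1,"offset": [0,0,-3],"twist": [0,0,-9]},
    {"jaw": 1,"offset": [-0.8,-5,0],"twist": [0,0,0]},
    {"jaw": 1,"offset": [-0.8,-5,0],"twist": [0,0,0]},
    {"jaw": 1,"offset": [-0.8,-5,0],"twist": [0,0,0]},
    {"jaw": 1,"offset": [-0.8,-5,0],"twist": [0,0,0]},
    {"jaw": 1,"offset": [-0.8,-5,0],"twist": [0,0,0]},
    {"jaw": 1,"offset": [-0.8,-5,0],"twist": [0,0,0]},
    {"jaw": 1,"offset": [-0.8,-5,0],"twist": [0,0,0]}
  ],
  "squeeze": 20
}}

```text
time: 2.3
tcp_pos: [0.4208, 0.1996, 0.3815]
orientation: [-0.508, 3.1, 0.0]
ft_force: [0.5, -0.3, -0.2]
opening: 0.0
finger_force: 0.0
```

```bash
python3 -c "
from h import *
print(go([.592,-.139,.2]))"
```

```text
t 2.3 tcp [0.4208 0.1996 0.3815] ft [ 0.5 -0.3 -0.2] yaw 108.6 z [ 0.  0. -1.]
[ -5.41 -37.55  18.15]
```

Emit:
{"op": "servo_tool", "data": {
  "motion": [
    {"jaw": 1,"offset": [-0.77,-5.3,0],"twist": [0,0,0]},
    {"jaw": 1,"offset": [-0.77,-5.3,0],"twist": [0,0,0]},
    {"jaw": 1,"offset": [-0.77,-5.3,0],"twist": [0,0,0]},
    {"jaw": 1,"offset": [-0.77,-5.3,0],"twist": [0,0,0]},
    {"jaw": 1,"offset": [-0.77,-5.3,0],"twist": [0,0,0]},
    {"jaw": 1,"offset": [-0.77,-5.3,2],"twist": [0,0,0]},
    {"jaw": 1,"offset": [-0.77,-5.3,4],"twist": [0,0,0]},
    {"jaw": 1,"offset": [0,0,5],"twist": [0,0,0]},
    {"jaw": 1,"offset": [0,0,5],"twist": [0,0,0]},
    {"jaw": 1,"offset": [0,0,2],"twist": [0,0,0]},
    {"jaw": 1,"offset": [0,0,0],"twist": [0,0,0]}
  ]
}}

```text
time: 3.68
tcp_pos: [0.5877, -0.13, 0.2026]
orientation: [0.507, -3.098, -0.002]
ft_force: [-0.4, -0.4, 0.1]
opening: 0.0003
finger_force: 0.0
```

```bash
python3 -c "
from h import *
print(go([.592,-.139,.183]))"
```

```text
t 3.67 tcp [ 0.5877 -0.13    0.2026] ft [-0.4 -0.4  0.1] yaw 108.6 z [-0.002  0.001 -1.   ]
[-0.13 -0.99  1.96]
```

Emit:
{"op": "servo_tool", "data": {
  "motion": [
    {"jaw": 1,"offset": [-0.1,-0.9,0],"twist": [0,0,0]},
    {"jaw": 1,"offset": [0,0,1],"twist": [0,0,0]},
    {"jaw": 1,"offset": [0,0,0],"twist": [0,0,0]}
  ]
}}

```text
time: 4.05
tcp_pos: [0.5919, -0.1385, 0.1934]
orientation: [0.507, -3.1, -0.001]
ft_force: [0.2, 0.5, 0.1]
opening: 0.0
finger_force: 0.0
```

```bash
python3 -c "
from h import *
print(go([.592,-.139,.183]))
p,d=robot.camera('side'); cv2.imwrite('pics/s2.png',cv2.resize(p[60:220,200:420,::-1],None,fx=3.6,fy=3.6,interpolation=cv2.INTER_CUBIC))"
```

```text
t 4.05 tcp [ 0.5919 -0.1385  0.1934] ft [0.2 0.5 0.1] yaw 108.6 z [-0.001  0.    -1.   ]
[ 0.   -0.05  1.04]
```

View pics/s2.png

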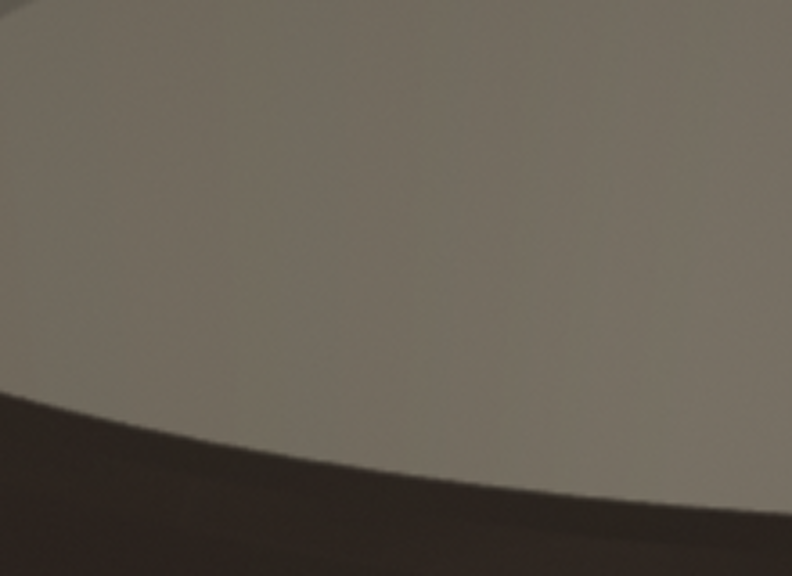

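The side view is blocked by the robot's own arm and shows nothing useful. I'll press by position and force instead: slowly down towards z ≈ 0.167.

Emit:
{"op": "servo_tool", "data": {
  "motion": [
    {"jaw": 1,"offset": [0,0,0.5],"twist": [0,0,0]},
    {"jaw": 1,"offset": [0,0,0.5],"twist": [0,0,0]},
    {"jaw": 1,"offset": [0,0,0.4],"twist": [0,0,0]},
    {"jaw": 1,"offset": [0,0,0.3],"twist": [0,0,0]},
    {"jaw": 1,"offset": [0,0,0],"twist": [0,0,0]}
  ]
}}

```text
time: 4.72
tcp_pos: [0.5919, -0.1384, 0.1766]
orientation: [0.508, -3.1, -0.0]
ft_force: [-0.1, -0.2, 0.0]
opening: 0.0001
finger_force: 0.3
```

Emit:
{"op": "servo_tool", "data": {
  "motion": [
    {"jaw": 1,"offset": [0,0,0.3],"twist": [0,0,0]},
    {"jaw": 1,"offset": [0,0,0.2],"twist": [0,0,0]},
    {"jaw": 1,"offset": [0,0,0],"twist": [0,0,0]}
  ]
}}

```text
time: 5.1
tcp_pos: [0.5919, -0.1384, 0.1716]
orientation: [0.508, -3.1, -0.0]
ft_force: [-0.3, 0.2, 0.4]
opening: 0.0003
finger_force: 0.0
```

```bash
python3 -c "
from h import *
print(go([.592,-.139,.183]))
o=robot.get_obs();p,d=robot.camera('wrist'); cv2.imwrite('pics/w1.png',p[:,:,::-1]);np.savez('pics/w1.npz',p=p,d=d,o=o['orientation'],t=o['tcp_pos'])
p,d=robot.camera('top'); cv2.imwrite('pics/t2.png',cv2.resize(p[100:300,130:400,::-1],None,fx=2.9,fy=2.9,interpolation=cv2.INTER_CUBIC))"
```

```text
t 5.1 tcp [ 0.5919 -0.1384  0.1716] ft [-0.3  0.2  0.4] yaw 108.6 z [-0.001  0.    -1.   ]
[ 0.01 -0.06 -1.14]
```

View pics/w1.png

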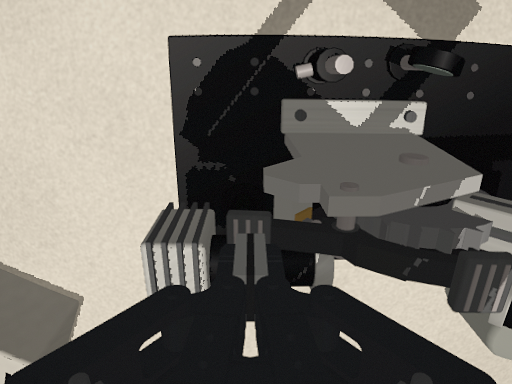

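```bash
python3 - <<'E'
from h import *
f=np.load("pics/w1.npz"); k=robot.calibration("wrist"); K=np.array(k["intrinsics"]); M=np.array(k["mount"])
R=cv2.Rodrigues(f["o"])[0]; y=np.array([-0.318,0.948,0]);x=np.array([.948,.318,0]); ax=np.array([.5566,-.0395,0])
for n,u,v in [("pad",235,222),("pad",268,222),("pad",250,214),("pad",235,240),("pad",268,240),("tipside",245,245),("tip",257,245),("tip",245,260),("lock",470,262),("lock",490,262),("lock",500,300),("arm mid",350,240),("arm",290,235)]:
    q=cv2.undistortPoints(np.array([[[u,v]]],float),K,np.array(k["dist"]))[0,0]
    c=np.array([*q,1])*f["d"][v,u]; P=R@(M[:3,:3]@c+M[:3,3])+f["t"]
    D=P-ax; print(n,u,v,(np.array([D@x,D@y,P[2]])*1000).round(1))
t=f["t"]-ax; print("tcp",t@x,t@y)
E
```

```text
pad 235 222 [  -9.8 -111.4  168.1]
pad 268 222 [-10.3 -95.3 169.1]
pad 250 214 [ -13.4 -104.   166.6]
pad 235 240 [-1.000e-01 -1.115e+02  1.685e+02]
pad 268 240 [ -0.3 -95.1 168.8]
tipside 245 245 [  -8.1 -106.2  187.6]
tip 257 245 [  -7.9 -101.   187.2]
tip 245 260 [  -7.9 -106.1  199.3]
lock 470 262 [-11.9 -18.9 209.6]
lock 490 262 [-12.8 -11.8 211.4]
lock 500 300 [  5.4  -2.1 211.9]
arm mid 350 240 [ -5.8 -57.5 179.3]
arm 290 235 [ -2.9 -84.2 168.5]
tcp 0.0020416923905349008 -0.10494695304605714
```

View pics/t2.png

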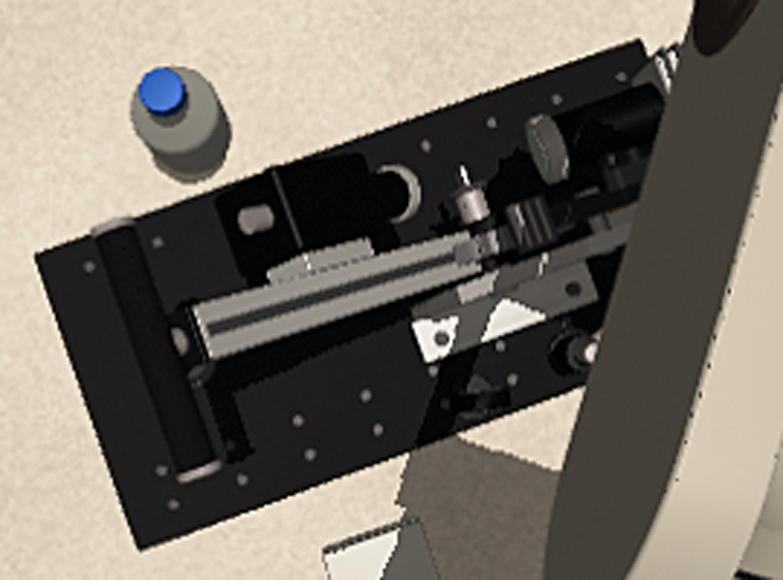

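Emit:
{"op": "servo_tool", "data": {
  "motion": [
    {"jaw": 1,"offset": [0,0,0.3],"twist": [0,0,0]},
    {"jaw": 1,"offset": [0,0,0],"twist": [0,0,0]}
  ]
}}

```text
time: 5.45
tcp_pos: [0.5919, -0.1384, 0.1686]
orientation: [0.508, -3.1, -0.0]
ft_force: [-0.1, -0.1, -0.6]
opening: -0.0
finger_force: 0.0
```

Emit:
{"op": "servo_tool", "data": {
  "motion": [
    {"jaw": 1,"offset": [0,0,0.2],"twist": [0,0,0]},
    {"jaw": 1,"offset": [0,0,0.15],"twist": [0,0,0]},
    {"jaw": 1,"offset": [0,0,0],"twist": [0,0,0]}
  ]
}}

```text
time: 5.82
tcp_pos: [0.592, -0.1384, 0.1652]
orientation: [0.508, -3.1, -0.0]
ft_force: [-0.7, 0.4, -0.5]
opening: 0.0003
finger_force: 0.0
```

```bash
cat >> h.py <<'E'
Y=np.array([-0.318,0.948,0]);X=np.array([.948,.318,0]); AX=np.array([.5566,-.0395,0])
def wcloud():
    o=robot.get_obs(); p,d=robot.camera('wrist'); k=robot.calibration("wrist"); M=np.array(k["mount"]); R=cv2.Rodrigues(np.array(o["orientation"]))[0]
    v,u=np.mgrid[0:384,0:512]; q=cv2.undistortPoints(np.c_[u.ravel(),v.ravel()].astype(float)[:,None],np.array(k["intrinsics"]),np.array(k["dist"]))[:,0]
    P=(np.c_[q,np.ones(len(q))]*d.reshape(-1,1))@M[:3,:3].T+M[:3,3]; P=P@R.T+o["tcp_pos"]-AX
    return p,np.stack([P@X,P@Y,P[:,2]],-1).reshape(384,512,3)*1000
E
python3 - <<'E'
from h import *
print(go([.592,-.139,.183]))
p,S=wcloud()
for u,v in [(235,222),(268,222),(470,262),(490,262),(500,300)]: print(u,v,S[v,u].round(1))
E
```

```text
t 5.83 tcp [ 0.592  -0.1384  0.1652] ft [-0.7  0.4 -0.5] yaw 108.6 z [-0.  0. -1.]
[ 0.02 -0.06 -1.78]
235 222 [  -9.  -111.5  160.2]
268 222 [-10.5 -95.4 163.3]
470 262 [119.3 144.3   1.3]
490 262 [1.211e+02 1.710e+02 1.000e-01]
500 300 [ -5.  -14.6 218.1]
```

Emit:
{"op": "servo_tool", "data": {
  "motion": [
    {"jaw": 1,"offset": [0,0,-2],"twist": [0,0,0]},
    {"jaw": 1,"offset": [0,0,-4.5],"twist": [0,0,0]},
    {"jaw": 1,"offset": [0,0,-4.5],"twist": [0,0,0]},
    {"jaw": 1,"offset": [0,0,-4.5],"twist": [0,0,0]},
    {"jaw": 1,"offset": [0,0,-4.5],"twist": [0,0,0]},
    {"jaw": 1,"offset": [0.2,4.75,0],"twist": [0,0,0]},
    {"jaw": 1,"offset": [0,4.75,0],"twist": [0,0,0]},
    {"jaw": 1,"offset": [0,4.75,0],"twist": [0,0,0]},
    {"jaw": 1,"offset": [0,4.75,0],"twist": [0,0,0]},
    {"jaw": 1,"offset": [0,4.75,0],"twist": [0,0,0]},
    {"jaw": 1,"offset": [0,4.75,0],"twist": [0,0,0]},
    {"jaw": 1,"offset": [0,0,0],"twist": [0,0,0]}
  ]
}}

```text
time: 7.38
tcp_pos: [0.4982, 0.1335, 0.3659]
orientation: [-0.513, 3.099, 0.001]
ft_force: [0.1, -0.2, -0.2]
opening: -0.0
finger_force: 0.0
```

```bash
python3 - <<'E'
from h import *
print(go(AX+.18*Y+[0,0,.33]))
p,S=wcloud(); cv2.imwrite("pics/w2.png",p[:,:,::-1])
m=(S[...,2]>290)&(S[...,2]<330)&(abs(S[...,0])<60)&(S[...,1]>140)&(S[...,1]<215); print(m.sum())
q=S[m]; print(q[q[:,2]>np.percentile(q[:,2],90)].mean(0), q[:,2].max(), np.percentile(q[:,0],[1,99]))
p,d=robot.camera("top"); s=cloud("top",d)-AX; s=np.stack([s@X,s@Y,s[...,2]],-1)*1000
m=(s[...,2]>150)&(s[...,2]<230)&(abs(s[...,0])<14)&(s[...,1]<14)&(s[...,1]>-125)
for a in range(-120,15,8):
    k=m&(abs(s[...,1]-a)<4)
    if k.any(): print(a,s[k][:,2].max().round(1))
E
```

```text
t 7.38 tcp [0.4982 0.1335 0.3659] ft [ 0.1 -0.2 -0.2] yaw 108.8 z [ 0.001  0.    -1.   ]
[-0.03 -0.26  3.59]
4526
[-26.36047401 179.96487947 314.98252566] 316.8209593676877 [-58.7456343   20.30939865]
-112 162.5
-104 164.9
-96 167.5
-88 165.7
-80 169.1
-72 172.9
-64 180.8
-56 190.0
-48 198.1
-40 204.0
-32 204.9
-24 218.5
-16 220.2
-8 221.8
0 173.0
8 176.5
```

View pics/w2.png

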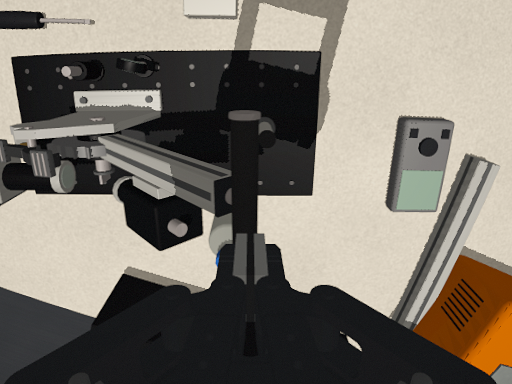

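Emit:
{"op": "servo_tool", "data": {
  "motion": [
    {"jaw": 1,"offset": [0,0.1,2],"twist": [0,0,0]},
    {"jaw": 1,"offset": [0,0,1.5],"twist": [0,0,0]},
    {"jaw": 1,"offset": [0,0,0.8],"twist": [0,0,0]},
    {"jaw": 1,"offset": [0,0,0.4],"twist": [0,0,0]},
    {"jaw": 1,"offset": [0,0,0],"twist": [0,0,0]}
  ]
}}

```text
time: 8.1
tcp_pos: [0.499, 0.1319, 0.3185]
orientation: [-0.507, 3.1, -0.0]
ft_force: [0.2, -0.8, -0.6]
opening: -0.0001
finger_force: 0.0
```

Emit:
{"op": "servo_tool", "data": {
  "motion": [
    {"jaw": 1,"offset": [0,0,0.2],"twist": [0,0,0]},
    {"jaw": 1,"offset": [0,0.2,0.3],"twist": [0,0,0]},
    {"jaw": 1,"offset": [0,0.37,0.37],"twist": [0,0,0]},
    {"jaw": 1,"offset": [0,0.37,0.37],"twist": [0,0,0]},
    {"jaw": 1,"offset": [0,0.36,0.38],"twist": [0,0,0]},
    {"jaw": 1,"offset": [0,0.35,0.39],"twist": [0,0,0]},
    {"jaw": 1,"offset": [0,0.35,0.39],"twist": [0,0,0]}
  ]
}}

```text
time: 8.98
tcp_pos: [0.4924, 0.1517, 0.2944]
orientation: [-0.508, 3.1, 0.001]
ft_force: [-1.5, 3.7, 7.0]
opening: 0.0001
finger_force: 3.3
```

```bash
cat >> h.py <<'E'
def st():
    o=robot.get_obs(); D=o["tcp_pos"]-AX; th=np.arcsin((D[2]-.124)/.262); print("x,y,z",(D@X*1000).round(1),(D@Y*1000).round(1),(D[2]*1000).round(1),"th",th.round(3),"want y",(262*np.cos(th)+4).round(1),"ft",np.round(o["ft_force"],1),round(float(o["time"]),2))
E
python3 -c "
from h import *
st()"
```

```text
x,y,z -0.1 201.7 294.4 th 0.708 want y 203.0 ft [-1.5  3.7  7. ] 8.97
```

Emit:
{"op": "servo_tool", "data": {
  "motion": [
    {"jaw": 1,"offset": [0,0.35,0.4],"twist": [0,0,0]},
    {"jaw": 1,"offset": [0,0.34,0.4],"twist": [0,0,0]},
    {"jaw": 1,"offset": [0,0.33,0.41],"twist": [0,0,0]},
    {"jaw": 1,"offset": [0,0.32,0.42],"twist": [0,0,0]},
    {"jaw": 1,"offset": [0,0.31,0.42],"twist": [0,0,0]},
    {"jaw": 1,"offset": [0,0.3,0.43],"twist": [0,0,0]},
    {"jaw": 1,"offset": [0,0.29,0.44],"twist": [0,0,0]},
    {"jaw": 1,"offset": [0,0.28,0.44],"twist": [0,0,0]},
    {"jaw": 1,"offset": [0,0.27,0.45],"twist": [0,0,0]},
    {"jaw": 1,"offset": [0,0.26,0.45],"twist": [0,0,0]},
    {"jaw": 1,"offset": [0,0.25,0.46],"twist": [0,0,0]},
    {"jaw": 1,"offset": [0,0.24,0.46],"twist": [0,0,0]}
  ]
}}

```text
time: 10.48
tcp_pos: [0.4812, 0.1846, 0.2422]
orientation: [0.508, -3.1, 0.0]
ft_force: [-1.0, 1.9, 2.5]
opening: -0.0002
finger_force: 1.3
```

```bash
python3 -c "
from h import *
st()"
```

```text
x,y,z -0.2 236.5 242.2 th 0.468 want y 237.8 ft [-1.   1.9  2.5] 10.47
```

Emit:
{"op": "servo_tool", "data": {
  "motion": [
    {"jaw": 1,"offset": [0,0.24,0.47],"twist": [0,0,0]},
    {"jaw": 1,"offset": [0,0.23,0.47],"twist": [0,0,0]},
    {"jaw": 1,"offset": [0,0.22,0.48],"twist": [0,0,0]},
    {"jaw": 1,"offset": [0,0.21,0.48],"twist": [0,0,0]},
    {"jaw": 1,"offset": [0,0.2,0.48],"twist": [0,0,0]},
    {"jaw": 1,"offset": [0,0.19,0.49],"twist": [0,0,0]},
    {"jaw": 1,"offset": [0,0.18,0.49],"twist": [0,0,0]},
    {"jaw": 1,"offset": [0,0.17,0.5],"twist": [0,0,0]},
    {"jaw": 1,"offset": [0,0.16,0.5],"twist": [0,0,0]},
    {"jaw": 1,"offset": [0,0.15,0.5],"twist": [0,0,0]},
    {"jaw": 1,"offset": [0,0.14,0.5],"twist": [0,0,0]},
    {"jaw": 1,"offset": [0,0.13,0.51],"twist": [0,0,0]}
  ]
}}

```text
time: 11.98
tcp_pos: [0.4742, 0.2056, 0.1836]
orientation: [0.508, -3.1, 0.0]
ft_force: [0.3, 0.9, 2.0]
opening: 0.0001
finger_force: 0.8
```

```bash
python3 -c "
from h import *
st()"
```

```text
x,y,z -0.2 258.6 183.6 th 0.229 want y 259.1 ft [0.3 0.9 2. ] 11.97
```

Emit:
{"op": "servo_tool", "data": {
  "motion": [
    {"jaw": 1,"offset": [0,0.12,0.5],"twist": [0,0,0]},
    {"jaw": 1,"offset": [0,0.11,0.5],"twist": [0,0,0]},
    {"jaw": 1,"offset": [0,0.1,0.5],"twist": [0,0,0]},
    {"jaw": 1,"offset": [0,0.09,0.5],"twist": [0,0,0]},
    {"jaw": 1,"offset": [0,0.08,0.5],"twist": [0,0,0]},
    {"jaw": 1,"offset": [0,0.07,0.5],"twist": [0,0,0]},
    {"jaw": 1,"offset": [0,0.06,0.5],"twist": [0,0,0]},
    {"jaw": 1,"offset": [0,0.05,0.5],"twist": [0,0,0]},
    {"jaw": 1,"offset": [0,0.04,0.45],"twist": [0,0,0]},
    {"jaw": 1,"offset": [0,0.03,0.4],"twist": [0,0,0]},
    {"jaw": 1,"offset": [0,0.02,0.3],"twist": [0,0,0]},
    {"jaw": 1,"offset": [0,0.01,0.2],"twist": [0,0,0]}
  ]
}}

```text
time: 13.48
tcp_pos: [0.4717, 0.2129, 0.1302]
orientation: [0.508, -3.1, 0.0]
ft_force: [0.0, 0.1, 1.2]
opening: -0.0003
finger_force: 0.5
```

Emit:
{"op": "servo_tool", "data": {
  "motion": [
    {"jaw": 1,"offset": [0,0,0.15],"twist": [0,0,0]},
    {"jaw": 1,"offset": [0,0,0.15],"twist": [0,0,0]},
    {"jaw": 1,"offset": [0,0,0.1],"twist": [0,0,0]}
  ]
}}

```text
time: 13.85
tcp_pos: [0.4717, 0.2129, 0.1263]
orientation: [0.508, -3.1, 0.0]
ft_force: [-0.6, 0.2, 1.5]
opening: -0.0002
finger_force: 0.5
```

```bash
python3 -c "
from h import *
st()"
```

```text
x,y,z -0.2 266.3 126.3 th 0.009 want y 266.0 ft [-0.6  0.2  1.5] 13.85
```

Emit:
{"op": "servo_tool", "data": {
  "motion": [
    {"jaw": 1,"offset": [0,0,0.1],"twist": [0,0,0]},
    {"jaw": 1,"offset": [0,0,0.1],"twist": [0,0,0]},
    {"jaw": 1,"offset": [0,0,0],"twist": [0,0,0]}
  ]
}}

```text
time: 14.22
tcp_pos: [0.4717, 0.2129, 0.1243]
orientation: [0.508, -3.1, 0.0]
ft_force: [0.0, -0.5, -0.7]
opening: 0.0001
finger_force: 0.0
```

Emit:
{"op": "servo_tool", "data": {
  "motion": [
    {"jaw": 1,"offset": [0,0,0.1],"twist": [0,0,0]},
    {"jaw": 1,"offset": [0,0,0],"twist": [0,0,0]}
  ]
}}

```text
time: 14.48
tcp_pos: [0.4718, 0.2129, 0.1238]
orientation: [-0.508, 3.1, -0.0]
ft_force: [-2.3, -1.1, 6.7]
opening: -0.0005
finger_force: 3.5
```

Emit:
{"op": "servo_tool", "data": {
  "motion": [
    {"jaw": 1,"offset": [0,0,0.1],"twist": [0,0,0]},
    {"jaw": 1,"offset": [0,0,0],"twist": [0,0,0]}
  ]
}}

```text
time: 14.72
tcp_pos: [0.4719, 0.2129, 0.1236]
orientation: [-0.507, 3.099, -0.0]
ft_force: [-6.7, -1.7, 17.0]
opening: -0.0003
finger_force: 8.7
```

Emit:
{"op": "servo_tool", "data": {
  "motion": [
    {"jaw": 1,"offset": [0,0,-0.5],"twist": [0,0,0]},
    {"jaw": 1,"offset": [0,0,-3],"twist": [0,0,0]},
    {"jaw": 1,"offset": [0,0,-5],"twist": [0,0,0]},
    {"jaw": 1,"offset": [0,0,-5.2],"twist": [0,0,0]},
    {"jaw": 1,"offset": [0,-4.4,0],"twist": [0,0,0]},
    {"jaw": 1,"offset": [0,-4.6,0],"twist": [0,0,0]},
    {"jaw": 1,"offset": [0,-4.6,0],"twist": [0,0,0]},
    {"jaw": 1,"offset": [0,-4.6,0],"twist": [0,0,0]},
    {"jaw": 1,"offset": [0,-4.6,0],"twist": [0,0,0]},
    {"jaw": 1,"offset": [0,-4.6,0],"twist": [0,0,0]},
    {"jaw": 1,"offset": [0,0,0],"twist": [0,0,0]},
    {"jaw": 1,"offset": [0,0,0],"twist": [0,0,0]}
  ]
}}

```text
time: 16.23
tcp_pos: [0.5589, -0.0466, 0.2593]
orientation: [0.507, -3.1, -0.0]
ft_force: [0.6, 0.1, 0.3]
opening: 0.0
finger_force: 0.0
```

```bash
python3 - <<'E'
from h import *
st()
p,d=robot.camera("top"); s=cloud("top",d)-AX; s=np.stack([s@X,s@Y,s[...,2]],-1)*1000
m=(abs(s[...,0])<60)&(s[...,1]>225)&(s[...,1]<300)&(s[...,2]>60); q=s[m]; print(m.sum(), q[q[:,2]>np.percentile(q[:,2],80)].mean(0) if m.any() else "")
p,S=wcloud(); cv2.imwrite("pics/w3.png",p[:,:,::-1])
for a in range(-32,20,4):
    k=(abs(S[...,1]-a)<2)&(abs(S[...,0])<14)&(S[...,2]<235)
    if k.any(): print(a,np.percentile(S[k][:,2],95).round(1))
E
```

```text
x,y,z -0.0 -7.5 259.3 th 0.542 want y 228.4 ft [0.6 0.1 0.3] 16.23
918 [  1.01429129 236.63022811 128.23714546]
-32 203.7
-28 214.5
-24 216.6
-20 217.3
-16 218.5
-12 219.9
-8 220.0
-4 217.0
0 170.2
4 170.1
8 172.7
12 174.7
16 167.6
```

View pics/w3.png

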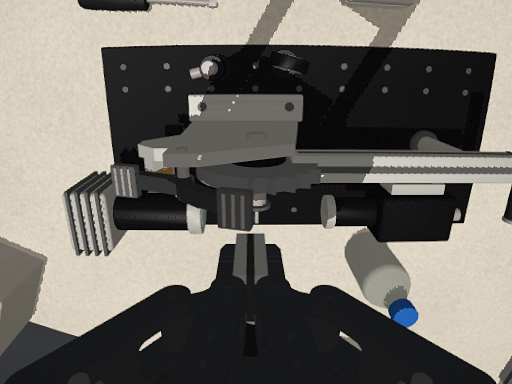

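The rail is level with its top at 128 mm, and the lock pad at pixel (237,208) is still up at about 218 mm, spanning y = -27 to -5 mm. Now I'll press it.

Emit:
{"op": "servo_tool", "data": {
  "motion": [
    {"jaw": 1,"offset": [0,-0.4,2],"twist": [0,0,0]},
    {"jaw": 1,"offset": [0,0,1.2],"twist": [0,0,0]},
    {"jaw": 1,"offset": [0,0,0.5],"twist": [0,0,0]},
    {"jaw": 1,"offset": [0,0.1,0.5],"twist": [0,0,0]},
    {"jaw": 1,"offset": [0,0.1,0.4],"twist": [0,0,0]},
    {"jaw": 1,"offset": [0,0.1,0.4],"twist": [0,0,0]},
    {"jaw": 1,"offset": [0,0.1,0.4],"twist": [0,0,0]},
    {"jaw": 1,"offset": [0,0,0],"twist": [0,0,0]}
  ]
}}

```text
time: 17.32
tcp_pos: [0.559, -0.0467, 0.2051]
orientation: [0.508, -3.1, 0.0]
ft_force: [-0.4, 1.2, 0.7]
opening: -0.0001
finger_force: 0.0
```

```bash
python3 - <<'E'
from h import *
st()
p,S=wcloud()
for a in range(-32,20,4):
    k=(abs(S[...,1]-a)<2)&(abs(S[...,0])<14)&(S[...,2]<203)
    if k.any(): print(a,np.percentile(S[k][:,2],90).round(1))
E
```

```text
x,y,z -0.1 -7.6 205.1 th 0.315 want y 253.1 ft [-0.4  1.2  0.7] 17.32
-32 192.0
-28 192.0
-24 192.7
-20 193.5
-16 194.0
-12 202.3
-8 202.5
-4 202.2
0 201.7
4 201.9
8 201.0
12 174.4
16 167.6
```

Emit:
{"op": "servo_tool", "data": {
  "motion": [
    {"jaw": 1,"offset": [0,0.1,0.3],"twist": [0,0,0]},
    {"jaw": 1,"offset": [0,0.1,0.3],"twist": [0,0,0]},
    {"jaw": 1,"offset": [0,0.1,0.3],"twist": [0,0,0]},
    {"jaw": 1,"offset": [0,0,0.1],"twist": [0,0,0]},
    {"jaw": 1,"offset": [0,0,0],"twist": [0,0,0]}
  ]
}}

```text
time: 18.0
tcp_pos: [0.5581, -0.0438, 0.1957]
orientation: [-0.508, 3.1, -0.0]
ft_force: [-1.2, 0.7, 3.8]
opening: 0.0001
finger_force: 1.6
```

Emit:
{"op": "servo_tool", "data": {
  "motion": [
    {"jaw": 1,"offset": [0,0,0.2],"twist": [0,0,0]},
    {"jaw": 1,"offset": [0,0,0],"twist": [0,0,0]}
  ]
}}

```text
time: 18.25
tcp_pos: [0.5584, -0.0439, 0.1951]
orientation: [-0.507, 3.098, -0.001]
ft_force: [-5.8, 1.8, 18.5]
opening: -0.0002
finger_force: 9.6
```

Firm contact at the end of travel (18 N). I'll retract and check.

Emit:
{"op": "servo_tool", "data": {
  "motion": [
    {"jaw": 1,"offset": [0,0,-0.5],"twist": [0,0,0]},
    {"jaw": 1,"offset": [0,0,-3],"twist": [0,0,0]},
    {"jaw": 1,"offset": [0,0,-5],"twist": [0,0,0]},
    {"jaw": 1,"offset": [0,0,-5],"twist": [0,0,0]},
    {"jaw": 1,"offset": [4,0,0],"twist": [0,0,0]},
    {"jaw": 1,"offset": [4,0,0],"twist": [0,0,0]},
    {"jaw": 1,"offset": [4,0,0],"twist": [0,0,0]},
    {"jaw": 1,"offset": [4,0,0],"twist": [0,0,0]},
    {"jaw": 1,"offset": [4,0,0],"twist": [0,0,0]},
    {"jaw": 1,"offset": [0,0,0],"twist": [0,0,0]}
  ]
}}

```text
time: 19.5
tcp_pos: [0.3671, -0.1082, 0.329]
orientation: [-0.504, 3.1, -0.002]
ft_force: [0.8, -0.8, -0.2]
opening: 0.0004
finger_force: 0.0
```

```bash
python3 - <<'E'
from h import *
st()
p,d=robot.camera("top"); cv2.imwrite('pics/t4.png',cv2.resize(p[100:300,130:400,::-1],None,fx=2.9,fy=2.9,interpolation=cv2.INTER_CUBIC))
s=cloud("top",d)-AX; s=np.stack([s@X,s@Y,s[...,2]],-1)*1000
m=(s[...,2]>100)&(s[...,2]<230)&(abs(s[...,0])<11)
for a in list(range(-120,20,8))+[120,160,200,230,255,262,270]:
    k=m&(abs(s[...,1]-a)<4)
    if k.any(): print(a,np.percentile(s[k][:,2],[50,95]).round(1))
E
```

```text
x,y,z -201.5 -4.8 329.0 th 0.898 want y 167.2 ft [ 0.8 -0.8 -0.2] 19.5
-112 [185.6 187.3]
-104 [184.4 186.3]
-96 [182.4 184.7]
-88 [177.  180.8]
-80 [176.4 178.4]
-72 [176.  177.6]
-64 [175.6 177.9]
-56 [174.5 180.4]
-48 [182.5 184.5]
-40 [184.7 186.8]
-32 [187.  188.8]
-24 [187.1 189.4]
-16 [188.  189.4]
-8 [195.7 197.2]
0 [194.3 197.4]
8 [191.6 194.7]
16 [165.8 168.2]
120 [128.4 129.8]
160 [128.2 129.7]
200 [128.4 129.9]
230 [128.1 129.9]
255 [122.  125.2]
262 [123.9 126.1]
270 [120.2 122.2]
```

View pics/t4.png

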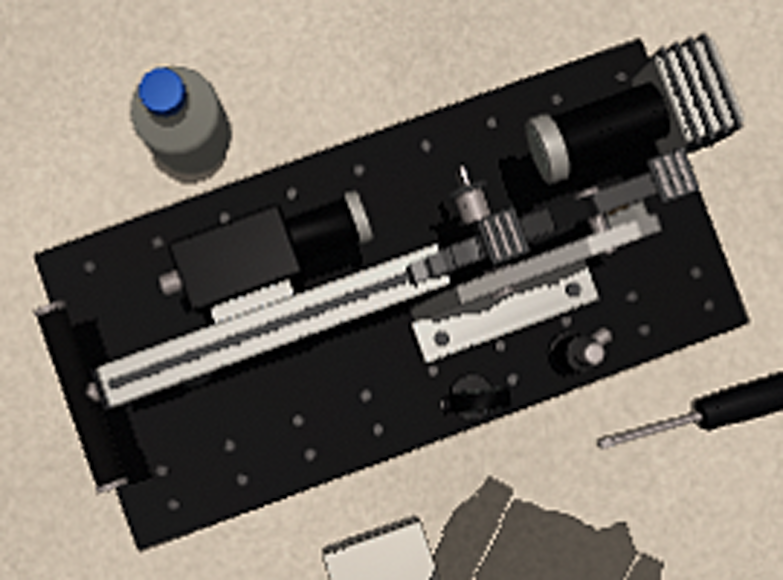

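The rail is level: 128 mm from y = 120 to 230 mm. The pads, at crop pixels (503,235) and (675,175), are back at their starting heights, so the pawl is in, and nothing else has moved.

```bash
python3 -c "
from cell import robot
print(robot.sign_off())"
```

```text
the job is handed in; nothing more can be done
None
```

I threw the pawl out, pushed the detector arm down onto its rest stop, snapped the pawl back into the teeth, and handed the job in at about 19.5 s of the 61 s allowed; the sign-off gave no verdict, but my last camera check showed the arm level and the pawl in.

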